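Gauge the stand's sleeves and hold the good one in the saddle for the U-bolt

ROBOT

A 7-joint arm with a two-finger parallel gripper is mounted at the origin on the work surface; the furniture and walls round the work are solid. World frame = base frame: x ahead of the robot, y to its left, z up, the work surface at z = 0. Lengths are in m, angles in rad, forces in N, time in s.
With the tool pointing down it reaches from about 0.4 to 0.85 m from the base axis. Payload 4.5 kg.
Tool frame: the origin (TCP) lies where the fingers leave the gripper's body, on its centre line; the fingertips stand 64 mm ahead of it and the grasp point (between the pads) lies 45 mm ahead of it; z points along the fingers, y is the line along which they close (so a half turn about z gives the same grasp; the last joint's range is limited). The gripper opens to 88 mm and grips with 3 to 60 N. Pads are 18 mm wide; open, the fingers measure 123 mm over their backs; the gripper's body (75 mm by 187 mm) begins 45 mm behind the grasp point.
Start: joints at [1.363, 0.689, -0.195, 1.565, 0.157, 0.902, -0.215], TCP at [0.15, -0.607, 0.303] pointing down, gripper open.
Joint ranges: [-3.01, 3.01], [-0.46, 2.08], [-1.47, 1.51], [0.13, 2.56], [-1, 4.14], [0.04, 2.09], [-2.66, 2.66]. Speed limits (rad/s): [2.57, 2.57, 3.14, 3.14, 3.14, 3.14, 3.14].

INTERFACE

Orientations are given as a unit quaternion [x, y, z, w].
In Python, from plant import r gives the robot as it stands.
- The arm moves only by the tool play_rows, never from a script. Its arguments are lists of equal length, an entry for each row: "translation": the shift along the tool's x, y, z in m, a list of three; "delta_rot": the turn, a rotation vector about the tool's x, y, z in degrees, a list of three; "grip": the opening, from -1 (shut) to 1 (fully open). In form: {"translation": [[x, y, z], ...], "delta_rot": [[rx, ry, rz], ...], "grip": [grip, ...]}. A call has 1 to 20 rows; each row shifts and turns the commanded pose from where the row before left it, along the tool's axes as they then stand; what a row does not reach is not made up. A row lasts 1/8 s, in which the tool goes at most 62.5 mm and 10.7 degrees, less where a joint would pass 70% of its speed; a pose out of reach is approached as far as the arm can. A call with a gripper value outside its range is refused whole. The fingers move at their own pace and stop on an object; "squeeze" is the grip in N (left out, the last holds). Time passes only in rows, so rows that do not move let the fingers close. It gives the time, the measured TCP pose, the force, the opening and the grip force at its end, in the units of the state.
- r.get_state(): the state, without advancing time (a new reading comes with each control period).
- r.snapshot(name): name is "scene" or "top" or "wrist"; returns the picture (420x560x3 uint8, blue, green, red); there is no depth.
- r.get_calibration(name): a dict with "intrinsics" (3x3 intrinsics, pixels), "eye" and "rotation" of the camera in the world. Camera axes: x right, y up, looking along -z (the intrinsics and any distortion apply to the point x, -y, -z); pixel columns grow to the right and rows downward; lengths in m; the calibration is good to about 2 mm. A picture is of the moment at which its call begins: read the wrist's pose just before it. get_calibration takes no time and is no camera call; for the wrist camera it gives the pose at the moment of the call.
- r.finish_job(): hands the job in; it is judged then, once.
Trained networks look in the newest picture that a camera, given by its name, has taken for a name from the list of things; names that differ only in an ending like _2 or _b are one class to them, and where a whole thing is asked for, a point or a joint stands for the part that bears it (a point fixed in the world has none). Each returns a list of dicts, best first, with "confidence" (0 to 1); they miss things now and then, are a little off and sometimes report something else, mostly with a low value. They report only what shows in the picture. A call takes as long as a camera call. They do not tell look-alikes from the thing itself.
- r.look_for(camera, target): "point" ([x, y, z] in m, in world coordinates, good to about 4 mm: the middle of the surface that is visible of it).
- r.silhouettes(camera, target): "pixels" (420x560 bool, what is visible of it).
The state is a dict: "clock": time; "q": joint angles; "qd": joint speeds; "joint_torque": joint torques, N m; "tool_pos": TCP position; "eef_rot": TCP orientation; "contact_force": force on the tool from outside, world axes, zero at the start; "moment": the same for the moment, N m; "opening": opening from 0.0 (shut) to 1.0 (fully open); "finger_force": force on a finger pad.
Only numpy, scipy, OpenCV 4.12 (cv2) and the standard library are available. Lean on these libraries where they do the work, as an engineer would, in place of code of your own. Each camera call takes 0.05 s, during which the arm holds its last target. There are 200 camera calls.

TASK

Of the two aluminium sleeves one slides all the way down over the gauge pin and the other is bored too tight: check the good one fully home on the pin, and put the tight one in the shallow wooden tray. Then stand the good one upright on the stand's foot plate in the V of the saddle, bring it up gently and keep it pressed into the V with a steady push of about 12 N so that the teacher can fit the U-bolt: finish while still holding it pressed there, without letting go. Leave the U-bolt, the brown bottle and the spatula alone.

Things in the scene. Friction and masses are not known exactly. Their poses are not given: they have to be found in the camera images.
- sleeve_1: plain aluminium tube, 30 mm outside, 80 mm long, about 0.1 kg, standing upright on the table; origin at the centre of its lower end, z along its axis. From outside like sleeve_2. One of the two has an 18.4 mm bore and fits over the gauge pin, the other a 13.2 mm bore (thicker wall) and stops on the pin's tip; the pin tells which
- sleeve_2: the second tube, same outer size, origin and axes as sleeve_1. The two stand to the robot's left, at least 90 mm apart
- gauge: gauge, fixed: steel pin of 16 mm, 40 mm tall (the last 6 mm tapered to 10 mm), upright in the middle of a dark wooden block 70 x 70 x 18 mm; origin at the centre of the block's underside, z up
- pin_foot (a point): point on the pin's axis at the block's top, 18 mm above the table; a sleeve that is home has its lower end here
- tray: shallow open wooden tray, fixed, 130 (x) x 110 (y) x 26 mm high, walls and floor 5 mm; origin at the centre of its underside
- stand: base of a stirrer stand, fixed, grey steel: foot plate from x -45 to +105 mm, 120 mm wide (y), 8 mm thick; upright back plate 90 mm wide, its front at x = +30 mm, its top 69 mm above the table, with two U-bolt holes. Origin on the table below the sleeve's seat, z up. The sleeve is pressed along the stand's +x, which points roughly away from the robot
- saddle: aluminium V block on the back plate's front, fixed, 26 mm wide, 14 to 60 mm above the table, origin and axes as the stand. Its 120 degree V opens to -x and takes the 30 mm sleeve. Rigid: the arm's own give sets how fast the push grows (from 5 N per mm of commanded travel). It is narrower than the sleeve, so fingers on the sleeve's sides (along the stand's y) pass beside it
- seat (a point): point on the foot plate's top, 8 mm above the table, where the centre of the sleeve's lower end is when the sleeve lies in the V; same axes as the stand. Bearing down on the plate lets friction there take part of the push from the saddle: let it touch lightly or stand a millimetre or two clear
- u_bolt: steel U-bolt with two nuts, 48 x 72 mm, lying on the table; leave it
- bottle: dark brown bottle with black cap, 45 x 104 mm, upright; origin at the centre of its base; leave it
- spatula: black silicone spatula, 258 x 50 x 9 mm, lying on the table behind the stand; leave it
Not all that is in view belongs to the job. Leave any purple look-alike of the sleeve_1 alone.

How it is judged:
On the way:
1. the good sleeve is fully home on the gauge pin, upright (horizontal distance between sleeve_1 and pin_foot below 0.004 m and z of sleeve_1 in the frame of pin_foot below 0.004 m and angle between sleeve_1's own z axis and vertical below 0.07 rad), for 0.2 s.
At the end, for the whole second after the job is handed in: Held by the fingers, the good sleeve (18.4 mm bore) stands upright within 4 degrees, its lower end on the foot plate (within 5 mm) and within 5 mm of the seat, pressed into the saddle with 6 to 20 N, still; the tight sleeve lies or stands released and at rest in the tray (contact force between sleeve_1 and saddle between 6 and 20 N and contact force between the fingers and sleeve_1 above 4 N and horizontal distance between sleeve_1 and seat below 0.005 m and z of sleeve_1 in the frame of seat below 0.005 m and angle between sleeve_1's own z axis and vertical below 0.07 rad and linear speed of each of sleeve_1, sleeve_2 below 0.01 m/s and x of sleeve_2 in the frame of tray between -0.062 and 0.062 m and y of sleeve_2 in the frame of tray between -0.052 and 0.052 m and height (world z) of sleeve_2 below 0.035 m and contact force between sleeve_2 and tray above 0.2 N and contact force between the fingers and sleeve_2 below 0.1 N); the arm keeps its last pose, push and grip.
It fails at once if the sleeve is rammed into the saddle (over 45 N) (contact force between sleeve_1 and saddle above 45 N).
It fails at once if the U-bolt, bottle or spatula is disturbed (moved 30 mm) (distance of any of u_bolt, bottle, spatula from where it was at the start of the episode above 0.03 m).
It also fails if it takes over 72 s, if anything falls off the work surface, if the arm or the gripper's body presses on something with over 40 N, if the wrist force passes 120 N, or if a joint passes its speed limit or range.

## Working session

There is one attempt and no reset: what is moved stays moved. The work goes in short steps, Python scripts to look and compute and a tool call to move; the robot and the scene stay as the last step left them, time stands still between calls to the robot, and variables do not carry over. Pictures are saved under pics/ and viewed, at most 10 in all, crops included, and the job is handed in when it is done.

Besides the shell and the picture viewer there is one more tool, called after "Request:" by a JSON object that holds its "op" and its "data". play_rows: Moves the arm, as the interface text tells. Its arguments: {"type":"object","properties":{"translation":{"type":"array","items":{"type":"array","items":{"type":"number"}}},"delta_rot":{"type":"array","items":{"type":"array","items":{"type":"number"}}},"grip":{"type":"array","items":{"type":"number"}},"squeeze":{"type":"number"}},"required":["translation","delta_rot","grip"]}

```bash
mkdir -p pics; ls; python3 - <<'E'
from plant import r
import cv2,numpy as np
s=r.get_state();print(s)
a=r.snapshot("scene");b=r.snapshot("top")
cv2.imwrite("pics/a.png",a);cv2.imwrite("pics/b.png",b)
for c in("scene","top"):
  print(c,r.get_calibration(c))
  for t in("sleeve_1","gauge","tray","stand","saddle","u_bolt","bottle","spatula"):
    print(t,[(np.round(d["point"],3),round(d["confidence"],2)) for d in r.look_for(c,t)])
E
```

```text
pics
{'clock': 0.0, 'q': array([ 1.3628015 ,  0.68999014, -0.19451733,  1.56634201,  0.15731454,
        0.9025187 , -0.21512746]), 'qd': array([ 0.00031353,  0.00069533,  0.00016946, -0.00049361, -0.00021908,
        0.00022482,  0.00081561]), 'joint_torque': array([ 2.68635031e-04, -5.27574742e+01, -1.26694858e+00, -1.53436428e+01,
       -5.26441529e-02,  6.60542952e-03,  1.73307062e-04]), 'tool_pos': array([ 0.14948635, -0.60632332,  0.30190672]), 'eef_rot': array([ 9.92696254e-01,  1.20636969e-01, -1.84947113e-04, -9.13678675e-04]), 'contact_force': array([-0.47956074,  0.21739063,  0.27869804]), 'moment': array([ 0.02184218, -0.00790266,  0.06099303]), 'finger_force': 0.0, 'opening': 0.9996724715217037}
scene {'intrinsics': array([[451.71351326,   0.        , 283.97935381],
       [  0.        , 451.71351326, 204.71390257],
       [  0.        ,   0.        ,   1.        ]]), 'eye': array([0.0481107 , 0.75205532, 0.7098825 ]), 'rotation': array([-0.13312813,  0.44599548,  0.84994826, -0.2468864 ])}
sleeve_1 [(array([0.455, 0.186, 0.048]), 0.95), (array([0.383, 0.291, 0.059]), 0
[... 464 characters left out ...]
cs': array([[544.28312628,   0.        , 277.606548  ],
       [  0.        , 544.28312628, 219.39860506],
       [  0.        ,   0.        ,   1.        ]]), 'eye': array([ 0.46056706, -0.00996403,  1.71639176]), 'rotation': array([ 0.01924467, -0.02765736, -0.7009782 ,  0.71238632])}
sleeve_1 [(array([0.521, 0.29 , 0.068]), 0.61), (array([0.458, 0.177, 0.08 ]), 0.5)]
gauge [(array([ 0.446, -0.152,  0.015]), 0.56)]
tray [(array([ 0.504, -0.369,  0.009]), 0.93)]
stand [(array([0.64 , 0.073, 0.014]), 0.63)]
saddle [(array([0.628, 0.072, 0.059]), 0.45)]
u_bolt [(array([0.452, 0.287, 0.072]), 0.63)]
bottle [(array([ 0.688, -0.134,  0.069]), 0.49)]
spatula [(array([0.775, 0.173, 0.006]), 0.97)]
```

View pics/a.png

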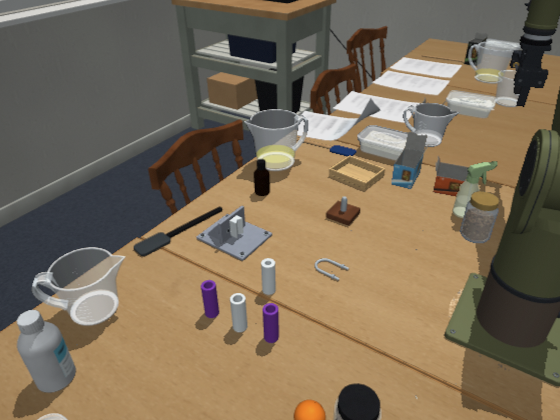

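View pics/b.png

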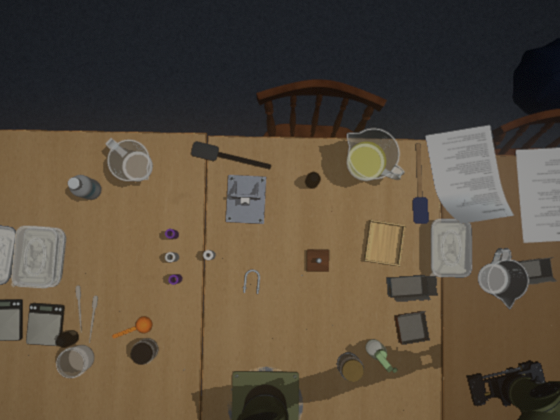

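Two silver sleeves stand in the scene picture at (268,277) and (238,313). The purple look-alikes are at (210,299) and (271,323); they are the wrong colour, so I leave them. In the top picture the silvers are at (208,255) and (170,257). I'll check this with one enlarged crop.

```bash
cat > h.py <<'E'
from plant import r
import cv2,numpy as np
from scipy.spatial.transform import Rotation as R
def ray(c,u,v,z,cal=None):
    k=cal or r.get_calibration(c);K=k["intrinsics"];M=R.from_quat(k["rotation"]).as_matrix()
    d=M@np.array([(u-K[0,2])/K[0,0],-(v-K[1,2])/K[1,1],-1.]);e=np.array(k["eye"])
    return e+d*(z-e[2])/d[2]
def proj(c,P,cal=None):
    k=cal or r.get_calibration(c);K=k["intrinsics"];M=R.from_quat(k["rotation"]).as_matrix()
    p=(np.atleast_2d(P)-k["eye"])@M
    return np.c_[K[0,2]+K[0,0]*p[:,0]/-p[:,2],K[1,2]+K[1,1]*p[:,1]/p[:,2]]
E
python3 - <<'E'
from h import *
a=cv2.imread("pics/a.png");b=cv2.imread("pics/b.png")
def c(i,x,y,w,h,f=None):return cv2.resize(i[y:y+h,x:x+w],(400,300),interpolation=cv2.INTER_CUBIC)
o=np.vstack([np.hstack([c(b,150,225,80,60),c(b,216,170,60,45)]),np.hstack([c(a,190,250,120,90),c(b,292,237,52,39)])])
cv2.imwrite("pics/c.png",o)
E
```

```text
(no output)
```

View pics/c.png

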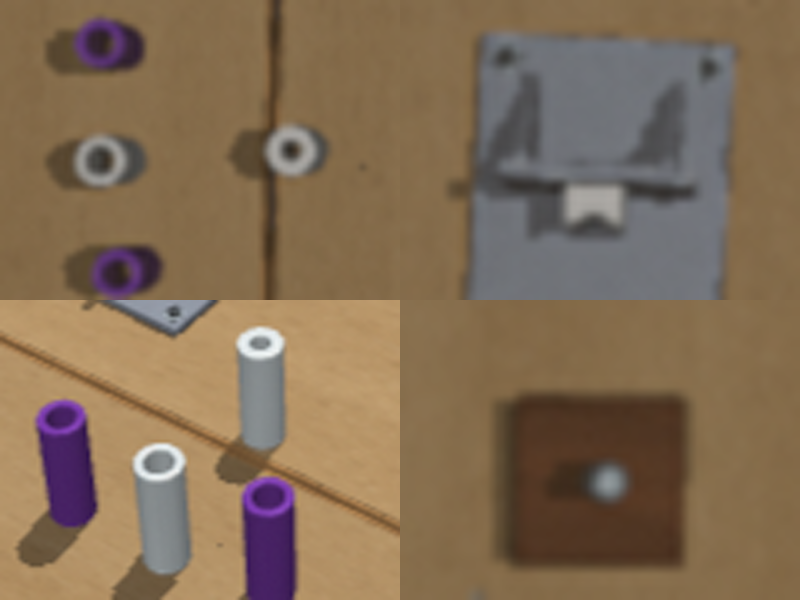

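The crop shows the far silver sleeve (top picture 170,257) with a clearly wider bore than the near one (208.6,255), which has the thick wall. So the far one is probably the good sleeve, and the pin will confirm it. The saddle's V and the gauge pin also show clearly.

```bash
python3 - <<'E'
from h import *
b=lambda u,v,s,x,y:(u/s+x-.5,v/s+y-.5)
def p(n,c,uv,z):print(n,np.round(ray(c,*uv,z)[:2],4))
s=6.667;g=400/52
p("good top","top",b(100,161,5,150,225),.08);p("good scene","scene",b(160,162,10/3,190,250),.08)
p("tight top","top",b(293,150,5,150,225),.08);p("tight scene","scene",b(260,43,10/3,190,250),.08)
p("pin","top",b(209,182,g,292,237),.058)
for q in((112,95),(287,97),(283,267),(110,265)):p("blk","top",b(*q,g,292,237),.018)
for q in((83,35),(334,45),(72,300),(318,300)):p("plate","top",b(*q,s,216,170),.008)
for q in((165,183),(227,183),(163,231),(226,234),(195,215)):p("saddle","top",b(*q,s,216,170),.06)
for q in((97,175),(295,185)):p("backfront","top",b(*q,s,216,170),.069)
m=r.snapshot("top");t=r.silhouettes("top","tray")[0]["pixels"]
ys,xs=np.nonzero(t);p("tray c","top",(xs.mean(),ys.mean()),.015)
for c in("top","scene"):
  r.snapshot(c)
  for n in("stand","saddle","gauge"):
    for d in r.silhouettes(c,n)[:1]:
      q=d["pixels"];np.save(f"pics/{c}_{n}.npy",q);print(c,n,q.sum(),d["confidence"])
E
```

```text
good top [0.4522 0.2931]
good scene [0.451  0.2921]
tight top [0.4606 0.178 ]
tight scene [0.4596 0.1787]
pin [ 0.4487 -0.1557]
blk [ 0.483  -0.1195]
blk [ 0.4833 -0.1905]
blk [ 0.4146 -0.1895]
blk [ 0.4144 -0.1195]
plate [0.713  0.1297]
plate [0.7103 0.0107]
plate [0.587  0.1321]
plate [0.5889 0.0162]
saddle [0.6376 0.0864]
saddle [0.6381 0.058 ]
saddle [0.6155 0.0869]
saddle [0.6146 0.058 ]
saddle [0.6231 0.0724]
backfront [0.6398 0.1169]
backfront [0.6368 0.0266]
tray c [ 0.5067 -0.3636]
top stand 1802 0.8
top saddle 42 0.55
top gauge 528 0.69
scene stand 1948 0.58
scene saddle 243 0.63
scene gauge 619 0.86
```

Request:
{"op": "play_rows", "data": {"translation": [[0,0,0],[0,0,0],[0,0,0]], "delta_rot": [[0,0,7.8],[0,0,7.8],[0,0,0]], "grip": [1,1,1], "squeeze": 20}}

```text
clock: 1.78
tool_pos: [0.1498, -0.6068, 0.3028]
eef_rot: [1.0, -0.014, -0.0, 0.0]
contact_force: [-0.3, -0.7, -0.1]
opening: 0.997
finger_force: 0.0
```

```bash
cat >> h.py <<'E'
def to(P):
    s=r.get_state();M=R.from_quat(s["eef_rot"])
    d=M.inv().apply(np.array(P)-s["tool_pos"])
    m=M.as_matrix();print("t",round(s["clock"],2),"tcp",np.round(s["tool_pos"],4),"F",np.round(s["contact_force"],1),"open",round(s["opening"],3),"ff",round(s["finger_force"],1),"yaw",round(np.degrees(np.arctan2(m[1,0],m[0,0])),2),"tilt",np.round(np.degrees(m[:2,2]),2))
    print("delta tool mm",np.round(d*1e3,1))
E
python3 - <<'E'
from h import *
to([.46,-.25,.3]);to([.460,.178,.3])
E
```

```text
t 1.77 tcp [ 0.1498 -0.6068  0.3028] F [-0.3 -0.7 -0.1] open 0.997 ff 0.0 yaw -1.65 tilt [-0.02 -0.02]
delta tool mm [ 299.8 -365.6    2.6]
t 1.77 tcp [ 0.1498 -0.6068  0.3028] F [-0.3 -0.7 -0.1] open 0.997 ff 0.0 yaw -1.65 tilt [-0.02 -0.02]
delta tool mm [ 287.4 -793.4    2.5]
```

Request:
{"op": "play_rows", "data": {"translation": [[0.03,-0.036,0],[0.03,-0.036,0],[0.03,-0.036,0],[0.03,-0.036,0],[0.03,-0.036,0],[0.03,-0.036,0],[0.03,-0.036,0],[0.03,-0.036,0],[0.03,-0.036,0],[0.03,-0.036,0],[-0.001,-0.05,0],[-0.001,-0.05,0],[-0.001,-0.05,0],[-0.001,-0.05,0],[-0.001,-0.05,0],[-0.001,-0.05,0.01],[-0.001,-0.05,0.02],[-0.001,-0.05,0.02],[0,-0.03,0.02],[0,0,0]], "delta_rot": [[0,0,0],[0,0,0],[0,0,0],[0,0,0],[0,0,0],[0,0,0],[0,0,0],[0,0,0],[0,0,0],[0,0,0],[0,0,0],[0,0,0],[0,0,0],[0,0,0],[0,0,0],[0,0,0],[0,0,0],[0,0,0],[0,0,0],[0,0,0]], "grip": [1,1,1,1,1,1,1,1,1,1,1,1,1,1,1,1,1,1,1,1]}}

```text
clock: 4.28
tool_pos: [0.4648, 0.1767, 0.2316]
eef_rot: [1.0, -0.011, -0.001, -0.0]
contact_force: [-0.1, -0.5, 0.1]
opening: 1.002
finger_force: 0.0
```

```bash
python3 - <<'E'
from h import *
to([.460,.178,.09])
c=r.get_calibration("wrist");cv2.imwrite("pics/w.png",r.snapshot("wrist"))
print(c["eye"],proj("wrist",[[.46,.178,.08]],c))
E
```

```text
t 4.28 tcp [0.4648 0.1767 0.2316] F [-0.1 -0.5  0.1] open 1.002 ff 0.0 yaw -1.3 tilt [-0.12  0.04]
delta tool mm [ -4.5  -1.1 141.6]
[0.54351031 0.17560343 0.31324846] [[280.15501584 221.66764958]]
```

View pics/w.png

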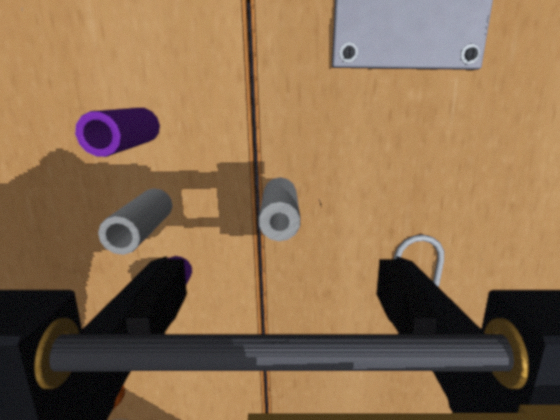

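The wrist picture shows the tight sleeve's top at (280,221), exactly where it was projected. The good one, with the wide bore, is at (119,235). I'll grasp the tight one.

Request:
{"op": "play_rows", "data": {"translation": [[-0.0045,-0.001,0.02],[0,0,0.04],[0,0,0.04],[0,0,0.03],[0,0,0.0115],[0,0,0],[0,0,0],[0,0,0],[0,0,0],[0,0,0],[0,0,0]], "delta_rot": [[0,0,0],[0,0,0],[0,0,0],[0,0,0],[0,0,0],[0,0,0],[0,0,0],[0,0,0],[0,0,0],[0,0,0],[0,0,0]], "grip": [1,1,1,1,1,1,-1,-1,-1,-1,-1], "squeeze": 20}}

```text
clock: 5.7
tool_pos: [0.4611, 0.1751, 0.0913]
eef_rot: [1.0, -0.015, 0.0, 0.0]
contact_force: [-0.2, 0.3, -0.0]
opening: 0.458
finger_force: 0.0
```

```bash
python3 - <<'E'
from h import *
to([.460,.178,.2]);to([.506,-.365,.2]);to([.506,-.365,.097])
E
```

```text
t 5.7 tcp [0.4611 0.1751 0.0913] F [-0.2  0.3 -0. ] open 0.458 ff 0.0 yaw -1.74 tilt [ 0.01 -0.  ]
delta tool mm [  -1.2   -2.9 -108.7]
t 5.7 tcp [0.4611 0.1751 0.0913] F [-0.2  0.3 -0. ] open 0.458 ff 0.0 yaw -1.74 tilt [ 0.01 -0.  ]
delta tool mm [  61.2  538.5 -108.7]
t 5.7 tcp [0.4611 0.1751 0.0913] F [-0.2  0.3 -0. ] open 0.458 ff 0.0 yaw -1.74 tilt [ 0.01 -0.  ]
delta tool mm [ 61.2 538.5  -5.7]
```

Request:
{"op": "play_rows", "data": {"translation": [[0,-0.002,0],[0,0,0],[0,0,0],[0,0,0]], "delta_rot": [[0,0,0],[0,0,0],[0,0,0],[0,0,0]], "grip": [-1,-1,-1,-1]}}

```text
clock: 6.2
tool_pos: [0.4612, 0.1772, 0.0912]
eef_rot: [1.0, -0.015, 0.0, -0.0]
contact_force: [0.1, 0.7, 1.3]
opening: 0.325
finger_force: 20.0
```

```bash
python3 - <<'E'
from h import *
to([.506,-.365,.2]);to([.506,-.365,.097])
E
```

```text
t 6.2 tcp [0.4612 0.1772 0.0912] F [0.1 0.7 1.3] open 0.325 ff 20.0 yaw -1.73 tilt [0.01 0.01]
delta tool mm [  61.1  540.6 -108.9]
t 6.2 tcp [0.4612 0.1772 0.0912] F [0.1 0.7 1.3] open 0.325 ff 20.0 yaw -1.73 tilt [0.01 0.01]
delta tool mm [ 61.1 540.6  -5.9]
```

Request:
{"op": "play_rows", "data": {"translation": [[0,0,-0.03],[0,0,-0.04],[0.005,0.04,-0.04],[0.005,0.05,0],[0.005,0.05,0],[0.006,0.05,0],[0.006,0.05,0],[0.006,0.05,0],[0.006,0.05,0],[0.006,0.05,0],[0.006,0.05,0],[0.005,0.05,0],[0.005,0.0505,0.03],[0,0,0.04],[0,0,0.02],[0,0,0],[0,0,0]], "delta_rot": [[0,0,0],[0,0,0],[0,0,0],[0,0,0],[0,0,0],[0,0,0],[0,0,0],[0,0,0],[0,0,0],[0,0,0],[0,0,0],[0,0,0],[0,0,0],[0,0,0],[0,0,0],[0,0,0],[0,0,0]], "grip": [-1,-1,-1,-1,-1,-1,-1,-1,-1,-1,-1,-1,-1,-1,-1,-1,-1]}}

```text
clock: 8.32
tool_pos: [0.5067, -0.3646, 0.1124]
eef_rot: [1.0, -0.015, 0.001, 0.0]
contact_force: [-0.2, -0.9, -1.4]
opening: 0.327
finger_force: 20.0
```

```bash
python3 - <<'E'
from h import *
to([.506,-.365,.097])
c=r.get_calibration("wrist");cv2.imwrite("pics/w2.png",r.snapshot("wrist"))
E
```

```text
t 8.32 tcp [ 0.5067 -0.3646  0.1124] F [-0.2 -0.9 -1.4] open 0.327 ff 20.0 yaw -1.67 tilt [ 0.09 -0.04]
delta tool mm [-0.7  0.4 15.4]
```

View pics/w2.png

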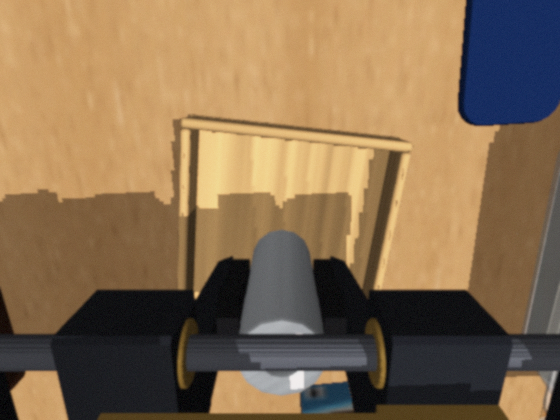

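The wrist picture shows the sleeve held over the middle of the tray, whose far wall runs from (185,120) to (408,147). I'll lower it and release.

Request:
{"op": "play_rows", "data": {"translation": [[0,0,0.01],[0,0,0.005],[0,0,0.001],[0,0,0],[0,0,0],[0,0,0],[0,0,0],[0,0,-0.02],[0,0,-0.04],[0,0,-0.04],[0,0,0]], "delta_rot": [[0,0,0],[0,0,0],[0,0,0],[0,0,0],[0,0,0],[0,0,0],[0,0,0],[0,0,0],[0,0,0],[0,0,0],[0,0,0]], "grip": [-1,-1,-1,-1,1,1,1,1,1,1,1]}}

```text
clock: 9.75
tool_pos: [0.5077, -0.3663, 0.1998]
eef_rot: [1.0, -0.015, 0.004, 0.002]
contact_force: [-0.5, -0.4, -0.2]
opening: 0.997
finger_force: 0.0
```

```bash
python3 - <<'E'
from h import *
to([.4515,.2927,.2]);to([.4515,.2927,.09])
r.snapshot("scene")
print([(d["point"],d["confidence"]) for d in r.look_for("scene","sleeve_2")])
E
```

```text
t 9.75 tcp [ 0.5077 -0.3663  0.1998] F [-0.5 -0.4 -0.2] open 0.997 ff 0.0 yaw -1.76 tilt [ 0.41 -0.25]
delta tool mm [ -76.4 -656.9   -3.5]
t 9.75 tcp [ 0.5077 -0.3663  0.1998] F [-0.5 -0.4 -0.2] open 0.997 ff 0.0 yaw -1.76 tilt [ 0.41 -0.25]
delta tool mm [ -77.2 -657.4  106.5]
[([0.5172, 0.3047, 0.0522], 0.92), ([0.4506, 0.3014, 0.0551], 0.72), ([0.4998, -0.3515, 0.0495], 0.65), ([0.3845, 0.2917, 0.0545], 0.55)]
```

Request:
{"op": "play_rows", "data": {"translation": [[-0.006,-0.05,0],[-0.006,-0.05,0],[-0.006,-0.05,0],[-0.006,-0.05,0],[-0.006,-0.05,0],[-0.006,-0.05,0],[-0.006,-0.05,0],[-0.006,-0.05,0],[-0.006,-0.05,0],[-0.006,-0.05,0],[-0.006,-0.05,0],[-0.006,-0.05,0],[-0.0045,-0.056,0],[0,0,0],[0,0,0]], "delta_rot": [[0,0,0],[0,0,0],[0,0,0],[0,0,0],[0,0,0],[0,0,0],[0,0,0],[0,0,0],[0,0,0],[0,0,0],[0,0,0],[0,0,0],[0,0,0],[0,0,0],[0,0,0]], "grip": [1,1,1,1,1,1,1,1,1,1,1,1,1,1,1]}}

```text
clock: 11.72
tool_pos: [0.4486, 0.292, 0.1944]
eef_rot: [1.0, -0.015, -0.001, 0.001]
contact_force: [-0.9, -0.9, 0.6]
opening: 0.997
finger_force: 0.0
```

```bash
python3 - <<'E'
from h import *
to([.4515,.2927,.09])
c=r.get_calibration("wrist");w=r.snapshot("wrist")
u=proj("wrist",[[.4515,.2927,.08]],c)[0];print(u)
x,y=np.round(u).astype(int)-40
cv2.circle(w,tuple(np.round(u).astype(int)),1,(0,0,255),-1)
cv2.imwrite("pics/w3.png",cv2.resize(w[y:y+80,x:x+100],(500,400)))
E
```

```text
t 11.72 tcp [0.4486 0.292  0.1944] F [-0.9 -0.9  0.6] open 0.997 ff 0.0 yaw -1.74 tilt [-0.1  -0.13]
delta tool mm [  3.   -1.  104.4]
[280.12390854 230.7920806 ]
```

View pics/w3.png

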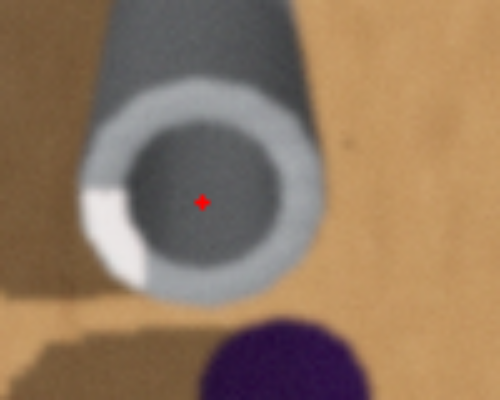

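The ring is centred at crop (201,190), so the sleeve is about 1.5 mm further in x. Its bore-to-outside ratio of 0.62 marks it as the good one.

Request:
{"op": "play_rows", "data": {"translation": [[0.004,-0.0005,0.02],[0,0,0.04],[0,0,0.03],[0,0,0.0145],[0,0,0],[0,0,0],[0,0,0],[0,0,0],[0,0,0],[0,0,0],[0,0,0],[0,0,0],[0,0,0]], "delta_rot": [[0,0,0],[0,0,0],[0,0,0],[0,0,0],[0,0,0],[0,0,0],[0,0,0],[0,0,0],[0,0,0],[0,0,0],[0,0,0],[0,0,0],[0,0,0]], "grip": [1,1,1,1,-1,-1,-1,-1,-1,-1,-1,-1,-1], "squeeze": 25}}

```text
clock: 13.4
tool_pos: [0.4532, 0.2933, 0.0908]
eef_rot: [1.0, -0.015, 0.0, 0.0]
contact_force: [0.7, -1.3, 2.6]
opening: 0.337
finger_force: 25.0
```

```bash
python3 - <<'E'
from h import *
to([.4488,-.1553,.19])
E
```

```text
t 13.4 tcp [0.4532 0.2933 0.0908] F [ 0.7 -1.3  2.6] open 0.337 ff 25.0 yaw -1.75 tilt [ 0.   -0.01]
delta tool mm [  9.2 448.5 -99.2]
```

Request:
{"op": "play_rows", "data": {"translation": [[0,0,-0.03],[0,0,-0.04],[0.001,0.04,-0.03],[0.001,0.05,0],[0.001,0.05,0],[0.001,0.05,0],[0.001,0.05,0],[0.001,0.05,0],[0.001,0.05,0],[0.001,0.05,0],[0.001,0.04,0],[0.0002,0.0185,0],[0,0,0.015],[0,0,0.01],[0,0,0],[0,0,0]], "delta_rot": [[0,0,0],[0,0,0],[0,0,0],[0,0,0],[0,0,0],[0,0,0],[0,0,0],[0,0,0],[0,0,0],[0,0,0],[0,0,0],[0,0,0],[0,0,0],[0,0,0],[0,0,0],[0,0,0]], "grip": [-1,-1,-1,-1,-1,-1,-1,-1,-1,-1,-1,-1,-1,-1,-1,-1]}}

```text
clock: 15.4
tool_pos: [0.4489, -0.1548, 0.1658]
eef_rot: [1.0, -0.015, 0.0, -0.0]
contact_force: [0.5, 0.1, -1.1]
opening: 0.344
finger_force: 25.0
```

```bash
python3 - <<'E'
from h import *
to([.4488,-.1553,.155])
a=r.snapshot("scene");b=r.snapshot("top")
s=r.get_state()["tool_pos"]
A=cv2.resize(a[165:235,300:390],(400,311),interpolation=2);
w=r.snapshot("wrist")
u=proj("scene",[[.4488,-.1553,.058],[.4488,-.1553,.018],[s[0],s[1],s[2]-.0908]])
print(u,(u-[300,165])*400/90)
cv2.imwrite("pics/d.png",np.hstack([A,cv2.resize(w,(415,311))]))
E
```

```text
t 15.4 tcp [ 0.4489 -0.1548  0.1658] F [ 0.5  0.1 -1.1] open 0.344 ff 25.0 yaw -1.69 tilt [0. 0.]
delta tool mm [-0.1  0.5 10.8]
[[343.43638254 197.31126183]
 [342.4041717  209.86379779]
 [343.76305431 191.78114236]] [[193.05058909 143.60560815]
 [188.46298533 199.39465685]
 [194.50246361 119.02729936]]
```

View pics/d.png

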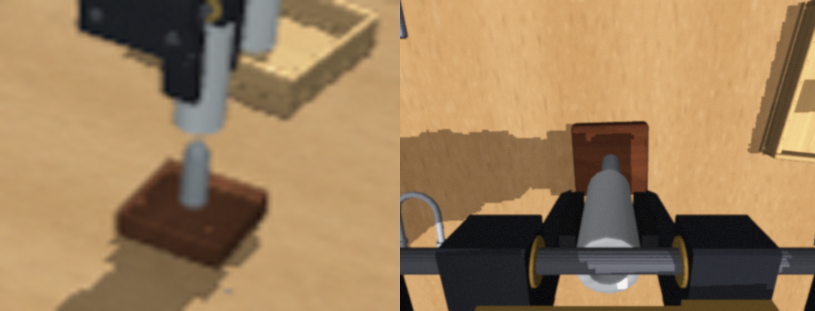

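The left crop shows the sleeve's lower rim at (200,122) directly over the pin's tip at (197,142), and the tight sleeve upright in the tray. I'll lower it slowly.

Request:
{"op": "play_rows", "data": {"translation": [[0,0.0003,0.01],[0,0,0.005],[0,0,0.005],[0,0,0.004],[0,0,0.004],[0,0,0]], "delta_rot": [[0,0,0],[0,0,0],[0,0,0],[0,0,0],[0,0,0],[0,0,0]], "grip": [-1,-1,-1,-1,-1,-1]}}

```text
clock: 16.3
tool_pos: [0.4488, -0.1557, 0.1375]
eef_rot: [1.0, -0.015, 0.0, 0.0]
contact_force: [0.6, -0.6, -1.0]
opening: 0.337
finger_force: 25.0
```

Request:
{"op": "play_rows", "data": {"translation": [[0,0,0.008],[0,0,0.008],[0,0,0.006],[0,0,0.004],[0,0,0.002],[0,0,0.001],[0,0,0],[0,0,0],[0,0,0]], "delta_rot": [[0,0,0],[0,0,0],[0,0,0],[0,0,0],[0,0,0],[0,0,0],[0,0,0],[0,0,0],[0,0,0]], "grip": [-1,-1,-1,-1,-1,-1,-1,-1,-1]}}

```text
clock: 17.42
tool_pos: [0.4489, -0.1558, 0.1088]
eef_rot: [1.0, -0.015, 0.0, 0.0]
contact_force: [1.1, -3.1, -0.3]
opening: 0.338
finger_force: 25.0
```

Request:
{"op": "play_rows", "data": {"translation": [[0,0,0.0015],[0,0,0],[0,0,0],[0,0,0]], "delta_rot": [[0,0,0],[0,0,0],[0,0,0],[0,0,0]], "grip": [-1,-1,-1,-1]}}

```text
clock: 17.92
tool_pos: [0.4489, -0.1558, 0.1086]
eef_rot: [1.0, -0.015, 0.001, 0.0]
contact_force: [0.2, -1.8, 17.0]
opening: 0.338
finger_force: 25.0
```

```bash
python3 - <<'E'
from h import *
to([.4488,-.1553,.2]);to([.567,.074,.2])
E
```

```text
t 17.93 tcp [ 0.4489 -0.1558  0.1086] F [ 0.2 -1.8 17. ] open 0.338 ff 25.0 yaw -1.76 tilt [ 0.08 -0.05]
delta tool mm [  0.   -0.4 -91.4]
t 17.93 tcp [ 0.4489 -0.1558  0.1086] F [ 0.2 -1.8 17. ] open 0.338 ff 25.0 yaw -1.76 tilt [ 0.08 -0.05]
delta tool mm [ 111.1 -233.2  -91.5]
```

Request:
{"op": "play_rows", "data": {"translation": [[0,0,-0.0215],[0,0,-0.035],[0,0,-0.035],[0.0185,-0.039,0],[0.0185,-0.039,0],[0.0185,-0.039,0],[0.0185,-0.039,0],[0.0185,-0.039,0],[0.0185,-0.038,0],[0,0,0.04],[0,0,0.035],[0,0,0],[0,0,0]], "delta_rot": [[0,0,0],[0,0,0],[0,0,0],[0,0,0],[0,0,0],[0,0,0],[0,0,0],[0,0,0],[0,0,0],[0,0,0],[0,0,0],[0,0,0],[0,0,0]], "grip": [-1,-1,-1,-1,-1,-1,-1,-1,-1,-1,-1,-1,-1]}}

```text
clock: 19.55
tool_pos: [0.5668, 0.0743, 0.1244]
eef_rot: [1.0, -0.015, 0.0, -0.0]
contact_force: [-0.3, 0.2, 0.1]
opening: 0.336
finger_force: 25.0
```

```bash
python3 - <<'E'
from h import *
to([.567,.074,.1]);to([.6068,.0728,.1])
a=r.snapshot("scene");w=r.snapshot("wrist")
A=cv2.resize(a[180:265,185:285],(400,340),interpolation=2);
cv2.imwrite("pics/e.png",np.hstack([A,cv2.resize(w[:300],(400,340))]))
E
```

```text
t 19.55 tcp [0.5668 0.0743 0.1244] F [-0.3  0.2  0.1] open 0.336 ff 25.0 yaw -1.73 tilt [0.   0.02]
delta tool mm [ 0.2  0.3 24.4]
t 19.55 tcp [0.5668 0.0743 0.1244] F [-0.3  0.2  0.1] open 0.336 ff 25.0 yaw -1.73 tilt [0.   0.02]
delta tool mm [40.1  0.3 24.4]
```

View pics/e.png

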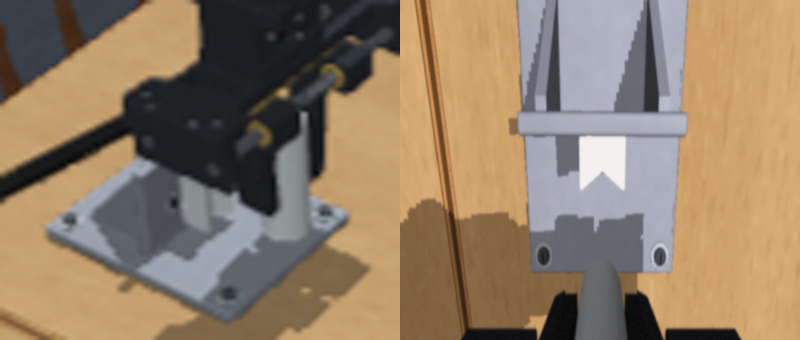

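The wrist crop shows the sleeve's foot at (602,262), in line with the V's apex at (603,172), and the stand square to the tool. I'll lower it to about 2 mm above the plate and approach.

Request:
{"op": "play_rows", "data": {"translation": [[0,0,0.012],[0,0,0.008],[0,0,0.004],[0.01,0,0],[0.01,0,0],[0.008,0,0],[0.005,0,0],[0.002,0,0],[0,0,0],[0,0,0]], "delta_rot": [[0,0,0],[0,0,0],[0,0,0],[0,0,0],[0,0,0],[0,0,0],[0,0,0],[0,0,0],[0,0,0],[0,0,0]], "grip": [-1,-1,-1,-1,-1,-1,-1,-1,-1,-1], "squeeze": 40}}

```text
clock: 20.9
tool_pos: [0.6015, 0.0729, 0.0997]
eef_rot: [1.0, -0.015, -0.0, 0.0]
contact_force: [0.7, 0.1, -1.3]
opening: 0.334
finger_force: 40.0
```

```bash
python3 - <<'E'
from h import *
to([.6068,.0728,.1])
E
```

```text
t 20.9 tcp [0.6015 0.0729 0.0997] F [ 0.7  0.1 -1.3] open 0.334 ff 40.0 yaw -1.74 tilt [-0.03 -0.01]
delta tool mm [ 5.3 -0.  -0.3]
```

Request:
{"op": "play_rows", "data": {"translation": [[0.001,0,0],[0.001,0,0],[0.001,0,0],[0.0005,0,0],[0,0,0],[0,0,0]], "delta_rot": [[0,0,0],[0,0,0],[0,0,0],[0,0,0],[0,0,0],[0,0,0]], "grip": [-1,-1,-1,-1,-1,-1]}}

```text
clock: 21.65
tool_pos: [0.6052, 0.0728, 0.0997]
eef_rot: [1.0, -0.015, -0.0, 0.0]
contact_force: [-1.1, 0.1, -0.6]
opening: 0.331
finger_force: 40.0
```

Request:
{"op": "play_rows", "data": {"translation": [[0.0005,0,0],[0.0005,0,0],[0,0,0],[0,0,0]], "delta_rot": [[0,0,0],[0,0,0],[0,0,0],[0,0,0]], "grip": [-1,-1,-1,-1]}}

```text
clock: 22.15
tool_pos: [0.6063, 0.0728, 0.0997]
eef_rot: [1.0, -0.015, -0.0, 0.0]
contact_force: [-0.5, -0.0, -0.6]
opening: 0.336
finger_force: 40.0
```

Request:
{"op": "play_rows", "data": {"translation": [[0.0005,0,0],[0.0005,0,0],[0,0,0],[0,0,0]], "delta_rot": [[0,0,0],[0,0,0],[0,0,0],[0,0,0]], "grip": [-1,-1,-1,-1]}}

```text
clock: 22.65
tool_pos: [0.6073, 0.0727, 0.0997]
eef_rot: [1.0, -0.015, 0.0, 0.0]
contact_force: [-0.0, -0.6, -1.2]
opening: 0.337
finger_force: 40.0
```

Request:
{"op": "play_rows", "data": {"translation": [[0.0005,0,0],[0.0005,0,0],[0,0,0],[0,0,0]], "delta_rot": [[0,0,0],[0,0,0],[0,0,0],[0,0,0]], "grip": [-1,-1,-1,-1]}}

```text
clock: 23.15
tool_pos: [0.6083, 0.0727, 0.0997]
eef_rot: [1.0, -0.015, -0.0, 0.0]
contact_force: [0.7, -0.5, -0.8]
opening: 0.332
finger_force: 40.0
```

Request:
{"op": "play_rows", "data": {"translation": [[0.0005,0,0],[0.0005,0,0],[0,0,0],[0,0,0]], "delta_rot": [[0,0,0],[0,0,0],[0,0,0],[0,0,0]], "grip": [-1,-1,-1,-1]}}

```text
clock: 23.65
tool_pos: [0.6089, 0.0726, 0.0996]
eef_rot: [1.0, -0.015, -0.0, 0.0]
contact_force: [-2.0, -0.4, -1.4]
opening: 0.335
finger_force: 40.0
```

Request:
{"op": "play_rows", "data": {"translation": [[0.0004,0,0],[0.0004,0,0],[0,0,0],[0,0,0]], "delta_rot": [[0,0,0],[0,0,0],[0,0,0],[0,0,0]], "grip": [-1,-1,-1,-1]}}

```text
clock: 24.15
tool_pos: [0.6091, 0.0726, 0.0995]
eef_rot: [1.0, -0.015, -0.001, 0.0]
contact_force: [-5.8, 0.3, 2.1]
opening: 0.331
finger_force: 40.0
```

Request:
{"op": "play_rows", "data": {"translation": [[0.0004,0,0],[0.0004,0,0],[0.0003,0,0],[0,0,0],[0,0,0],[0,0,0]], "delta_rot": [[0,0,0],[0,0,0],[0,0,0],[0,0,0],[0,0,0],[0,0,0]], "grip": [-1,-1,-1,-1,-1,-1]}}

```text
clock: 24.9
tool_pos: [0.6092, 0.0726, 0.0995]
eef_rot: [1.0, -0.015, -0.002, 0.0]
contact_force: [-7.0, -0.9, 3.7]
opening: 0.338
finger_force: 40.0
```

```bash
python3 - <<'E'
from h import *
to([.609,.0728,.1])
w=r.snapshot("wrist");a=r.snapshot("scene")
to([.609,.0728,.1])
A=cv2.resize(a[180:265,185:285],(400,340),interpolation=2);
cv2.imwrite("pics/f.png",np.hstack([A,cv2.resize(w[:300],(400,340))]))
print([(d["point"],d["confidence"]) for d in r.look_for("scene","sleeve_2")])
to([.609,.0728,.1])
E
```

```text
t 24.9 tcp [0.6092 0.0726 0.0995] F [-7.  -0.9  3.7] open 0.338 ff 40.0 yaw -1.73 tilt [-0.25 -0.04]
delta tool mm [-0.2 -0.2 -0.5]
t 25.0 tcp [0.6092 0.0726 0.0995] F [-7.6  0.2  4.5] open 0.331 ff 40.0 yaw -1.73 tilt [-0.25 -0.04]
delta tool mm [-0.2 -0.2 -0.5]
[([0.5021, -0.3517, 0.0479], 0.81), ([0.6, 0.0835, 0.041], 0.75), ([0.5157, 0.3032, 0.0516], 0.68), ([0.3843, 0.29, 0.0547], 0.67)]
t 25.05 tcp [0.6092 0.0726 0.0995] F [-7.5 -0.2  4.5] open 0.333 ff 40.0 yaw -1.73 tilt [-0.26 -0.04]
delta tool mm [-0.2 -0.2 -0.5]
```

View pics/f.png

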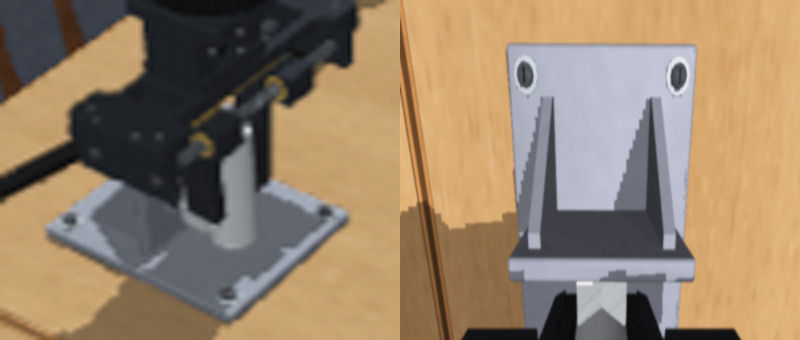

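The sleeve sits in the V at the back plate, and sleeve_2 is upright in the tray. I'll take off the slight downward bearing and increase the push.

Request:
{"op": "play_rows", "data": {"translation": [[0,0,-0.0004],[0.0004,0,0],[0.0003,0,0],[0,0,0],[0,0,0],[0,0,0]], "delta_rot": [[0,0,0],[0,0,0],[0,0,0],[0,0,0],[0,0,0],[0,0,0]], "grip": [-1,-1,-1,-1,-1,-1]}}

```text
clock: 25.8
tool_pos: [0.6093, 0.0726, 0.0995]
eef_rot: [1.0, -0.015, -0.003, 0.0]
contact_force: [-8.6, -1.1, 2.6]
opening: 0.333
finger_force: 40.0
```

Request:
{"op": "play_rows", "data": {"translation": [[0,0,-0.0003],[0.0004,0,0],[0.0004,0,0],[0,0,0],[0,0,0],[0,0,0]], "delta_rot": [[0,0,0],[0,0,0],[0,0,0],[0,0,0],[0,0,0],[0,0,0]], "grip": [-1,-1,-1,-1,-1,-1]}}

```text
clock: 26.55
tool_pos: [0.6094, 0.0726, 0.0996]
eef_rot: [1.0, -0.015, -0.004, 0.001]
contact_force: [-8.8, 0.0, 2.0]
opening: 0.337
finger_force: 40.0
```

```bash
python3 - <<'E'
from h import *
to([.609,.0728,.1])
E
```

```text
t 26.55 tcp [0.6094 0.0726 0.0996] F [-8.8  0.   2. ] open 0.337 ff 40.0 yaw -1.72 tilt [-0.43 -0.05]
delta tool mm [-0.4 -0.2 -0.4]
```

Request:
{"op": "play_rows", "data": {"translation": [[0,0,-0.0001],[0.0004,0,0],[0.0004,0,0],[0.0002,0,0],[0,0,0],[0,0,0],[0,0,0]], "delta_rot": [[0,0,0],[0,0,0],[0,0,0],[0,0,0],[0,0,0],[0,0,0],[0,0,0]], "grip": [-1,-1,-1,-1,-1,-1,-1]}}

```text
clock: 27.42
tool_pos: [0.6096, 0.0726, 0.0996]
eef_rot: [1.0, -0.015, -0.005, 0.001]
contact_force: [-11.0, -0.3, 3.2]
opening: 0.337
finger_force: 40.0
```

```bash
python3 - <<'E'
from h import *
for i in range(4):
  r.snapshot("wrist");to([.609,.0728,.1])
print(r.get_state()["moment"])
E
```

```text
t 27.48 tcp [0.6095 0.0726 0.0995] F [-10.3   0.2   2.9] open 0.333 ff 40.0 yaw -1.71 tilt [-0.55 -0.06]
delta tool mm [-0.6 -0.2 -0.5]
t 27.52 tcp [0.6096 0.0726 0.0996] F [-11.    1.    3.1] open 0.337 ff 40.0 yaw -1.71 tilt [-0.54 -0.06]
delta tool mm [-0.6 -0.2 -0.4]
t 27.57 tcp [0.6096 0.0726 0.0996] F [-10.9   1.2   2.9] open 0.333 ff 40.0 yaw -1.7 tilt [-0.54 -0.06]
delta tool mm [-0.6 -0.2 -0.4]
t 27.62 tcp [0.6096 0.0726 0.0996] F [-10.1   0.6   2.4] open 0.336 ff 40.0 yaw -1.71 tilt [-0.54 -0.06]
delta tool mm [-0.6 -0.2 -0.4]
[0.1532784 2.1179979 0.0134142]
```

Request:
{"op": "play_rows", "data": {"translation": [[0.0003,0,0],[0.0003,0,0],[0,0,0],[0,0,0],[0,0,0],[0,0,0],[0,0,0],[0,0,0]], "delta_rot": [[0,0,0],[0,0,0],[0,0,0],[0,0,0],[0,0,0],[0,0,0],[0,0,0],[0,0,0]], "grip": [-1,-1,-1,-1,-1,-1,-1,-1]}}

```text
clock: 28.62
tool_pos: [0.6096, 0.0726, 0.0995]
eef_rot: [1.0, -0.015, -0.005, 0.001]
contact_force: [-11.5, 0.4, 4.0]
opening: 0.332
finger_force: 40.0
```

```bash
python3 - <<'E'
from h import *
f=[]
for i in range(6):
  r.snapshot("wrist");f.append(r.get_state()["contact_force"])
to([.609,.0728,.1]);f=np.mean(f,0);print(f)
if 10<-f[0]<15: print(r.finish_job())
E
```

```text
t 28.93 tcp [0.6097 0.0726 0.0996] F [-12.1   0.1   3.7] open 0.335 ff 40.0 yaw -1.71 tilt [-0.61 -0.07]
delta tool mm [-0.7 -0.2 -0.4]
[-11.72692619   0.15081095   4.28042297]
the job is handed in; nothing more can be done
None
```

I handed the job in at about 29 s, with no verdict returned: the good sleeve went fully home on the pin and is now held in the V with a push of about 12 N. The tight sleeve stands released in the tray; I told it by its narrower bore in the pictures, not on the pin.

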